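Tip the tube tray onto its back and push it to the stop rail

TASK

The grey moulded tray stands on its long edge on the bench. With the fingertips, push it over onto its back so that its hollows face up, then push it along the bench until its long edge sits flush against the blue stop rail, within the rail's length, ready for loading tubes. Only push: do not lift or carry the tray, and leave the two standing tubes and the tub of fittings where they are.

Things in the scene. Friction and masses are not known exactly. Their poses are not given: they have to be found in the camera images.
- tray: Grey moulded tray, loose, rigid, 0.13-0.25 kg, 190 x 150 x 36 mm deep. Stands on a long edge at the start, 150 mm tall; tipped past about 9 degrees it falls by itself. Origin: middle of the edge it stands on, in the plane of its flat back. x: out of the hollow side (away from the rail; up once on its back). y: along the 190 mm. z: across the 150 mm (up at the start; towards the rail once tipped over).
- tray_center (a point): The tray's centre: 18 mm in x and 75 mm in z from its origin. Push on the hollow side, near the top, to tip it. Once it lies down, push the edge it stood on: solid to 16 mm above the bench over its whole length, 28 mm at the five ridges, which run along z at y = 0, +-44, +-88 mm. Bumps on the ridges reach 36 mm from the back.
- tray_lip (a point): Middle of the tray's other long edge (uppermost at the start), in the plane of the flat back: 150 mm in z from the tray's origin. This edge ends against the stop rail.
- stop: Blue steel angle fixed to the bench: stop rail, 310 mm long, 32 mm high. Origin: at bench height, middle of its upright contact face. x: level normal of that face, pointing to the tray's side; y: along the rail. Its 45 mm foot lies behind the face (negative x). At the start the tray stands 225 to 270 mm from the face, its back towards it, turned up to 0.3 rad from parallel.
- red_tube: Red aluminium tube, 34 mm across, 160 mm tall, standing loose on end behind the stop rail; leave it standing. Origin: centre of its underside.
- black_tube: Black aluminium tube, same size, standing loose on end behind the stop rail; leave it standing. Origin: centre of its underside.
- tub: Black open tub of small fittings, 62 mm across, 45 mm tall, loose, just beyond the end of the stop rail that is farther from the robot; leave it. Origin: centre of its underside.
There are look-alikes about, which are no part of the job. There is more than one size of the tray; the job needs the larger. Of the things that look like the tub, the smaller one is meant.

How it is judged:
On the way, in this order (a step that is already met when the one before it is completed fails the run):
1. the tray has been tipped over and lies flat on its back, hollows up (angle between tray's own x axis and vertical below 0.1 rad and height (world z) of tray_center below 0.026 m), for 0.2 s.
2. the tray lies flush against the stop rail (angle between tray's own x axis and vertical below 0.1 rad and x of tray_lip in the frame of stop between -0.01 and 0.007 m and angle between the z axis of tray and the x axis of stop, either way round below 0.06 rad and y of tray_center in the frame of stop between -0.065 and 0.065 m), for 0.2 s.
At the end, for the whole second after the job is handed in: The tray lies at rest on its back (within 0.1 rad), hollows up, its long edge within 7 mm of the stop rail's face and parallel to it within 0.06 rad, its centre within 65 mm of the rail's middle; both tubes still stand and, like the tub, have moved less than 30 mm (all of step 2 and height (world z) of tray_center below 0.026 m and linear speed of tray below 0.02 m/s and distance of each of red_tube, black_tube, tub from where it was at the start of the episode below 0.03 m and angle between each of red_tube, black_tube, tub's own z axis and vertical below 0.2 rad); the robot touches nothing.
It fails at once if the tray is lifted off the bench (height (world z) of tray_center above 0.098 m or (angle between tray's own x axis and vertical below 0.12 rad and height (world z) of tray_center above 0.036 m) or (angle between tray's own x axis and vertical below 0.6 rad and height (world z) of tray_center above 0.078 m)).
It fails at once if the red tube is knocked or moved (distance of red_tube from where it was at the start of the episode above 0.03 m or angle between red_tube's own z axis and vertical above 0.3 rad).
It fails at once if the black tube is knocked or moved (distance of black_tube from where it was at the start of the episode above 0.03 m or angle between black_tube's own z axis and vertical above 0.3 rad).
It fails at once if the tub of fittings is knocked or moved (distance of tub from where it was at the start of the episode above 0.03 m or angle between tub's own z axis and vertical above 0.3 rad).
It also fails if it takes over 48 s, if anything falls off the work surface, if the arm or the gripper's body presses on something with over 40 N, if the wrist force passes 120 N, or if a joint passes its speed limit or range.

ROBOT

A 6-joint arm with a two-finger parallel gripper is mounted at the origin on the work surface. World frame = base frame: x ahead of the robot, y to its left, z up, the work surface at z = 0. Lengths are in m, angles in rad, forces in N, time in s.
With the tool pointing down it reaches from about 0.375 to 0.975 m from the base axis. Payload 3.8 kg.
Tool frame: the origin (TCP) lies midway between the tips of the shut fingers; the grasp point (between the pads) lies 19 mm behind it; z points along the fingers, y is the line along which they close (so a half turn about z gives the same grasp; the last joint's range is limited). The gripper opens to 85 mm and grips with 20 to 120 N. Pads are 22 mm wide; open, the fingers measure 114 mm over their backs; the gripper's body (76 mm by 85 mm) begins 54 mm behind the grasp point. The pads swing forward as they close: fully open they stand 13 mm farther back than shut.
Start: joints at [1.254, 0.264, 1.604, -0, 1.274, -0.037], TCP at [0.186, 0.649, 0.231] pointing down, gripper open.
Joint ranges: [-2.63, 2.63], [-0.94, 2.18], [0.31, 2.57], [-1.31, 4.45], [0, 2.66], [-2.55, 2.55]. Speed limits (rad/s): [2.57, 2.57, 3.14, 3.14, 3.14, 3.14].

INTERFACE

Orientations are given as a rotation vector (axis times angle).
In Python, from workcell import bot gives the robot as it stands.
- The arm moves only by the tool servo_tool, never from a script. Its argument "series" is a list of rows, each a list of 7 numbers: the shift along the world's x, y, z in units of 0.15 m (1.0 is 0.15 m), then the turn, a rotation vector about the world's x, y, z in units of 180 degrees (1.0 is 180 degrees), then the closure, from 0 (fully open) to 1 (shut). A call has 1 to 20 rows; each row is the pose to reach, as a shift and turn from the pose commanded when the call began, turning the shorter way round; what a row does not reach only later rows make up. A row lasts 1/10 s, in which the tool goes at most 50 mm and 8.59 degrees, less where a joint would pass 70% of its speed; a pose out of reach is approached as far as the arm can. A call with a number of a shift or a turn outside -1 to 1 is refused whole. A call with a gripper value outside its range is refused whole. The fingers move at their own pace and stop on an object; "newtons" is the grip in N (left out, the last holds). Time passes only in rows, so rows that repeat a pose let the fingers close. It gives the time, the measured TCP pose, the force, the opening and the grip force at its end, in the units of the state.
- bot.read_state(): the state, without advancing time (a new reading comes with each control period).
- bot.read_camera(name): name is "scene" or "side" or "wrist"; returns the picture (384x512x3 uint8, red, green, blue); there is no depth.
- bot.camera_info(name): a dict with "vertical_fov" (degrees; the focal length in pixels is half the picture's height over the tangent of half this angle, whatever the lens; pixels are square), "cx", "cy" (the principal point, pixels), "R" (3x3) and "t" (3): a world point X has camera coordinates R X + t. Camera axes: x right, y down, z forward; pixel columns grow to the right and rows downward; lengths in m; the calibration is good to about 2 mm. The wrist camera is an equidistant fisheye: a pixel r from the principal point sees the ray r / f radians off the axis. A picture is of the moment at which its call begins: read the wrist's pose just before it. camera_info takes no time and is no camera call; for the wrist camera it gives the pose at the moment of the call.
- bot.finish_job(): hands the job in; it is judged then, once.
Trained networks look in the newest picture that a camera, given by its name, has taken for a name from the list of things; names that differ only in an ending like _2 or _b are one class to them, and where a whole thing is asked for, a point or a joint stands for the part that bears it (a point fixed in the world has none). Each returns a list of dicts, best first, with "score" (0 to 1); they miss things now and then, are a little off and sometimes report something else, mostly with a low value. They report only what shows in the picture. A call takes as long as a camera call. They do not tell look-alikes from the thing itself.
- bot.recognise(target, camera): "box" ([left, top, right, bottom] as shares, 0 to 1, of the picture: columns of its width, rows of its height, round what is visible of it).
- bot.trace(target, camera): "mask" (384x512 bool, what is visible of it) and "box" ([left, top, right, bottom] as shares, 0 to 1, of the picture: columns of its width, rows of its height, round what is visible of it).
- bot.mark_of(target, camera): "at" ([row, column] as shares, 0 to 1, of the picture: columns of its width, rows of its height: a listed point, or the origin of a listed thing).
The state is a dict: "time": time; "q": joint angles; "joint_vel": joint speeds; "joint_torque": joint torques, N m; "tool_pos": TCP position; "tcp_rot": TCP orientation; "wrist_force": force on the tool from outside, world axes, zero at the start; "torque": the same for the moment, N m; "width": opening from 0.0 (shut) to 1.0 (fully open); "grip_force": force on a finger pad.
Only numpy, scipy, OpenCV 4.12 (cv2) and the standard library are available. Lean on these libraries where they do the work, as an engineer would, in place of code of your own. Each camera call takes 0.05 s, during which the arm holds its last target. There are 200 camera calls.

## Working session

There is one attempt and no reset: what is moved stays moved. The work goes in short steps, Python scripts to look and compute and a tool call to move; the robot and the scene stay as the last step left them, time stands still between calls to the robot, and variables do not carry over. Pictures are saved under pics/ and viewed, at most 10 in all, crops included, and the job is handed in when it is done.

Besides the shell and the picture viewer there is one more tool, called after ">>>" as a command line: name --pt "numbers of a row" for each row, then --argument value for the rest. servo_tool: Moves the arm, as the interface text tells. Shifts and turns lie within -1 to 1; 1 stands for 0.15 m of shift or 180 degrees of turn. Its arguments: {"type":"object","properties":{"series":{"type":"array","items":{"type":"array","items":{"type":"number"}}},"newtons":{"type":"number"}},"required":["series"]}

```bash
mkdir -p pics; cat > h.py <<'E'
import numpy as np, cv2
from workcell import bot
def save(cam,name):
    im=bot.read_camera(cam); cv2.imwrite(f'pics/{name}.png',im[:,:,::-1]); return im
def ray(cam,row,col):
    i=bot.camera_info(cam); R=np.array(i['R']);t=np.array(i['t'])
    f=192/np.tan(np.radians(i['vertical_fov'])/2)
    u=np.array([col-i['cx'],row-i['cy']])
    if cam=='wrist':
        r=np.hypot(*u); th=r/f; d=np.array([*(u/max(r,1e-9)*np.sin(th)),np.cos(th)])
    else: d=np.array([*(u/f),1.])
    return -R.T@t, R.T@d
def at_z(cam,row,col,z=0):
    o,d=ray(cam,row,col); return o+d*(z-o[2])/d[2]
def proj(cam,X):
    i=bot.camera_info(cam); f=192/np.tan(np.radians(i['vertical_fov'])/2)
    p=np.array(i['R'])@np.array(X)+np.array(i['t']); return (i['cy']+f*p[1]/p[2], i['cx']+f*p[0]/p[2])
E
python3 - <<'E'
from h import *
for c in ['scene','side','wrist']:
    save(c,c+'0')
    for n in ['tray','tray_center','tray_lip','stop','red_tube','black_tube','tub']:
        for m in bot.mark_of(n,c):
            r,k=m['at'][0]*384,m['at'][1]*512
            print(c,n,round(m['score'],2),int(r),int(k),at_z(c,r,k,{'tray_center':.075,'tray_lip':.15}.get(n,0)).round(3))
a=[cv2.imread(f'pics/{c}0.png') for c in ['scene','side']]
E
```

```text
scene tray 0.82 204 158 [ 0.717 -0.155  0.   ]
scene tray 0.78 184 223 [ 0.559 -0.052  0.   ]
scene tray 0.54 145 221 [ 0.427 -0.155  0.   ]
scene tray_center 0.86 165 219 [ 0.564 -0.059  0.075]
scene tray_center 0.66 195 151 [ 0.744 -0.137  0.075]
scene tray_lip 0.76 178 152 [ 0.744 -0.115  0.15 ]
scene tray_lip 0.72 145 223 [ 0.56  -0.044  0.15 ]
scene stop 0.76 220 299 [0.556 0.191 0.   ]
scene red_tube 0.68 273 340 [0.64  0.344 0.   ]
scene black_tube 0.61 216 344 [0.479 0.284 0.   ]
scene tub 0.75 264 195 [0.807 0.042 0.   ]
scene tub 0.63 275 253 [0.759 0.175 0.   ]
side tray 0.95 197 299 [ 0.562 -0.058  0.   ]
side tray 0.62 167 258 [ 0.717 -0.164  0.   ]
side tray_center 0.87 176 301 [ 0.564 -0.058  0.075]
side tray_center 0.7 157 254 [ 0.713 -0.105  0.075]
side tray_lip 0.92 157 305 [ 0.556 -0.04   0.15 ]
side tray_lip 0.55 140 258 [ 0.695 -0.084  0.15 ]
side stop 0.73 264 278 [0.557 0.192 0.   ]
side red_tube 0.83 306 219 [0.645 0.34  0.   ]
side black_tube 0.63 305 297 [0.49  0.286 0.   ]
side black_tube 0.17 176 298 [ 0.586 -0.155  0.   ]
side tub 0.67 235 201 [0.764 0.163 0.   ]
side tub 0.63 203 205 [0.806 0.047 0.   ]
side tub 0.55 174 300 [ 0.584 -0.167  0.   ]
wrist stop 0.79 371 110 [0.547 0.198 0.   ]
wrist black_tube 0.69 352 128 [0.486 0.29  0.   ]
```

View pics/scene0.png

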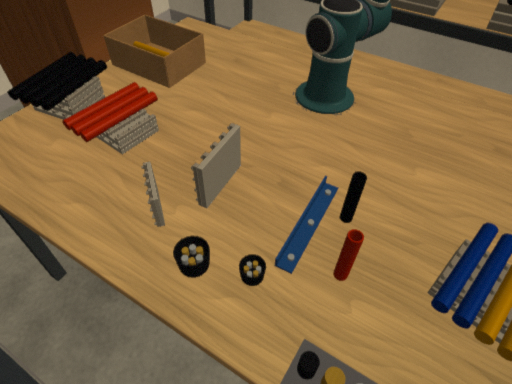

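View pics/side0.png

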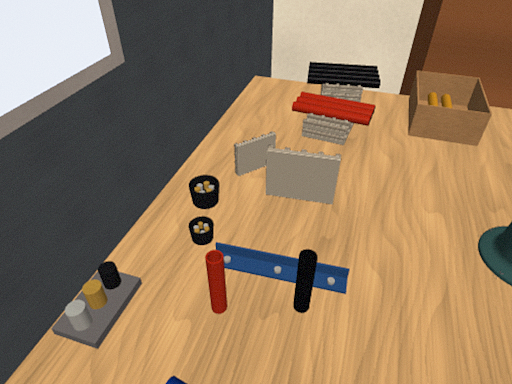

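The scene picture shows the larger tray at about (220,165), hollows facing left, away from the blue rail, which runs (325,180)–(283,268). The side picture shows the tray's back at cols 265–340, rows 150–202, and the rail at cols 215–348, rows 245–290. The smaller tray is at (255,152).

```bash
python3 - <<'E'
from h import *
a=cv2.imread('pics/side0.png')[140:300,200:360]; b=cv2.imread('pics/scene0.png')[115:275,185:345]
cv2.imwrite('pics/zoom0.png',np.hstack([cv2.resize(x,(400,400),interpolation=cv2.INTER_CUBIC) for x in (a,b)]))
E
```

```text
(no output)
```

View pics/zoom0.png

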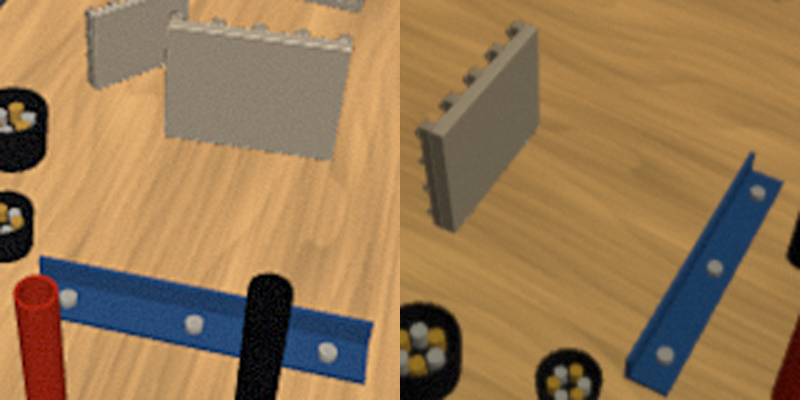

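Zoomed: the tray's back-bottom corners are at (165,136) and (331,158) in the side crop and (55,230), (139,128) in the scene crop. The rail's top edge runs (40,256)–(373,322) and (353,153)–(227,362).

```bash
python3 - <<'E'
from h import *
S=lambda x,y,z:at_z('side',140+y/2.5,200+x/2.5,z).round(4)
C=lambda x,y,z:at_z('scene',115+y/2.5,185+x/2.5,z).round(4)
def show(n,p,q):
    d=p-q; print(n,p,q,'mid',(p+q)/2,'len',np.linalg.norm(d).round(4),'dir deg',np.degrees(np.arctan2(d[1],d[0])).round(1))
show('tray S',S(165,136,0),S(331,158,0)); show('tray C',C(55,230,0),C(139,128,0))
show('top S',S(168,29,.15),S(350,48,.15)); show('top C',C(43,140,.15),C(139,30,.15))
show('rail S',S(40,256,.032),S(373,322,.032)); show('rail C',C(227,362,.032),C(353,153,.032))
s=bot.read_state(); print(s['time'],s['tcp_rot'],s['width'],s['tool_pos'])
E
```

```text
tray S [ 0.657  -0.0441  0.    ] [ 0.4702 -0.0648  0.    ] mid [ 0.5636  -0.05445  0.     ] len 0.1879 dir deg 6.3
tray C [ 0.6526 -0.0408  0.    ] [ 0.4723 -0.0522 -0.    ] mid [ 0.56245 -0.0465   0.     ] len 0.1807 dir deg 3.6
top S [ 0.6554 -0.0375  0.15  ] [ 0.471  -0.0614  0.15  ] mid [ 0.5632  -0.04945  0.15   ] len 0.1859 dir deg 7.4
top C [ 0.6615 -0.0332  0.15  ] [ 0.4739 -0.0492  0.15  ] mid [ 0.5677 -0.0412  0.15  ] len 0.1883 dir deg 4.9
rail S [0.7086 0.1997 0.032 ] [0.3996 0.1818 0.032 ] mid [0.5541  0.19075 0.032  ] len 0.3095 dir deg 3.3
rail C [0.7102 0.2053 0.032 ] [0.4001 0.1891 0.032 ] mid [0.55515 0.1972  0.032  ] len 0.3105 dir deg 3.0
1.2 [4.38145197e-01 3.11088092e+00 3.19208543e-05] 1.0027020013418977 [0.18642661 0.64873815 0.2313025 ]
```

>>> servo_tool --pt "0.5 -1 0 0 0 -0.07 0" --pt "0.5 -1 0 0 0 -0.07 0" --pt "0.5 -1 0 0 0 -0.07 0" --pt "0.5 -1 0 0 0 -0.07 0" --pt "0.5 -1 0 0 0 -0.07 0"

```text
time: 1.7
tool_pos: [0.2624, 0.4969, 0.2316]
tcp_rot: [0.781, 3.043, 0.0]
wrist_force: [-0.6, 0.1, -0.6]
width: 1.002
grip_force: 0.0
```

>>> servo_tool --pt "0.5 -1 0 0 0 -0.07 0" --pt "0.5 -1 0 0 0 -0.07 0" --pt "0.5 -1 0 0 0 -0.07 0" --pt "0.5 -1 0 0 0 -0.07 0" --pt "0.5 -1 0 0 0 -0.07 0"

```text
time: 2.2
tool_pos: [0.3374, 0.3483, 0.2317]
tcp_rot: [1.11, 2.939, 0.002]
wrist_force: [-0.3, -0.1, -0.2]
width: 0.997
grip_force: 0.0
```

>>> servo_tool --pt "0.5 -1 0 0 0 -0.07 0" --pt "0.5 -1 0 0 0 -0.07 0" --pt "0.5 -1 0 0 0 -0.07 0" --pt "0.5 -1 0 0 0 -0.07 0" --pt "0.5 -1 0 0 0 -0.07 0"

```text
time: 2.7
tool_pos: [0.4128, 0.1988, 0.2317]
tcp_rot: [1.425, 2.799, 0.002]
wrist_force: [-0.5, -0.5, -0.6]
width: 1.001
grip_force: 0.0
```

>>> servo_tool --pt "0.5 -1 0 0 0 -0.07 0" --pt "0.5 -1 0 0 0 -0.07 0" --pt "0.5 -1 0 0 0 -0.07 0" --pt "0.5 -1 0 0 0 -0.07 0" --pt "0.5 -1 0 0 0 -0.07 0"

```text
time: 3.2
tool_pos: [0.4881, 0.049, 0.2314]
tcp_rot: [1.723, 2.627, 0.001]
wrist_force: [0.9, 0.7, 0.7]
width: 0.998
grip_force: 0.0
```

>>> servo_tool --pt "0.5 -1 0 0 0 -0.1 0" --pt "0.5 -1 0 0 0 -0.1 0" --pt "0.5 -1 0 0 0 -0.1 0" --pt "0.5 -1 0 0 0 -0.1 0" --pt "0.5 -1 0 0 0 -0.1 0" --pt "0.5 -1 0 0 0 -0.1 0"

```text
time: 3.8
tool_pos: [0.5614, -0.0989, 0.2308]
tcp_rot: [-2.108, -2.327, -0.001]
wrist_force: [-0.4, -0.2, 0.1]
width: 0.999
grip_force: 0.0
```

>>> servo_tool --pt "0.03 -0.4 0 0 0 0 0" --pt "0.03 -0.4 0 0 0 0 0" --pt "0.03 -0.4 0 0 0 0 0" --pt "0.03 -0.4 0 0 0 0 0"

```text
time: 4.2
tool_pos: [0.5656, -0.1593, 0.2312]
tcp_rot: [-2.109, -2.327, -0.001]
wrist_force: [-0.7, 0.1, -0.2]
width: 0.998
grip_force: 0.0
```

```bash
python3 - <<'E'
from h import *
save('wrist','w1')
S=lambda x,y,z:at_z('side',140+y/2.5,200+x/2.5,z).round(4)
print(S(97,88,0),S(165,64,0),bot.read_state()['tool_pos'])
for n in ['tray_lip','tray']:
  for m in bot.mark_of(n,'wrist'):
    r,k=m['at'][0]*384,m['at'][1]*512
    print(n,m['score'],r,k,at_z('wrist',r,k,.15 if n=='tray_lip' else 0).round(3))
E
```

```text
[ 0.7619 -0.1061  0.    ] [ 0.6973 -0.1803  0.    ] [ 0.5656302  -0.15924942  0.23126962]
tray_lip 0.92 50.112 269.8752 [ 0.562 -0.045  0.15 ]
tray_lip 0.77 190.0032 409.1904 [ 0.695 -0.141  0.15 ]
tray 0.97 161.0112 369.2032 [ 0.714 -0.147  0.   ]
tray 0.76 70.00319999999999 266.496 [ 0.564 -0.047  0.   ]
```

View pics/w1.png

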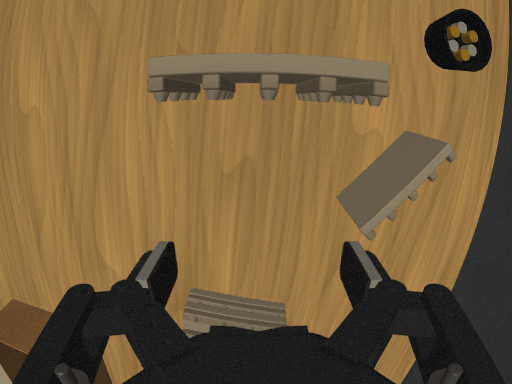

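Wrist view: the large tray's top edge is at row ~65, cols 150–388, parallel to the fingers. The small tray's near end is at (350,215), clear of the right finger by about 3 cm. Next I move forward a little, lower, and close to 15 % so the fingers meet the ±44 mm ridges.

>>> servo_tool --pt "0 0.2 0 0 0 0 0.15" --pt "0 0.2 -0.3 0 0 0 0.15" --pt "0 0.2 -0.6 0 0 0 0.15" --pt "0 0.2 -0.77 0 0 0 0.15" --pt "0 0.2 -0.77 0 0 0 0.15"

```text
time: 4.85
tool_pos: [0.5618, -0.1291, 0.1108]
tcp_rot: [-2.104, -2.321, 0.007]
wrist_force: [-0.5, -0.4, -0.5]
width: 0.848
grip_force: 0.0
```

>>> servo_tool --pt "0 0.08 0 0 0 0 0.15" --pt "0 0.14 0 0 0 0 0.15" --pt "-0.01 0.18 0 0 0 0 0.15" --pt "-0.02 0.22 0 0 0 0 0.15" --pt "-0.02 0.26 0 0 0 0 0.15" --pt "-0.02 0.3 0 0 0 0 0.15" --pt "-0.02 0.34 0 0 0 0 0.15"

```text
time: 5.55
tool_pos: [0.563, -0.0798, 0.116]
tcp_rot: [2.111, 2.326, 0.0]
wrist_force: [0.8, -0.6, 0.3]
width: 0.847
grip_force: 0.0
```

>>> servo_tool --pt "0 0.04 0 0 0 0 0.15" --pt "0 0.08 0 0 0 0 0.15" --pt "-0.01 0.12 0 0 0 0 0.15" --pt "-0.01 0.16 0 0 0 0 0.15" --pt "-0.02 0.2 0 0 0 0 0.15" --pt "-0.02 0.2 0 0 0 0 0.15"

```text
time: 6.15
tool_pos: [0.5596, -0.0495, 0.1157]
tcp_rot: [-2.11, -2.327, 0.0]
wrist_force: [-1.0, -0.2, 0.9]
width: 0.85
grip_force: 0.0
```

```bash
python3 - <<'E'
from h import *
save('wrist','w2')
b=save('side','s2')
E
```

```text
(no output)
```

View pics/s2.png

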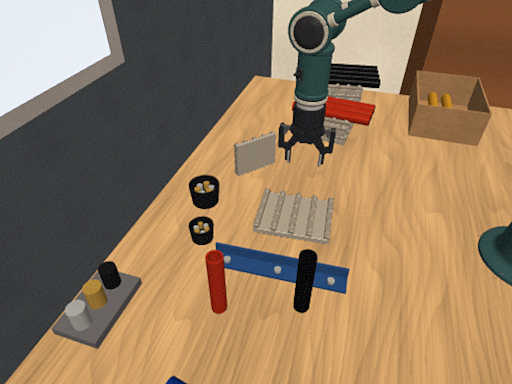

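The side picture shows the tray flat, hollows up, at cols 254–334, rows 190–241, with a clear gap to the rail and the tubes standing.

```bash
python3 - <<'E'
from h import *
bot.read_camera('scene')
for c in ['side','scene','wrist']:
  for n,z in [('tray',0),('tray_lip',0),('tray_center',.018)]:
    for m in bot.mark_of(n,c)[:2]:
      r,k=m['at'][0]*384,m['at'][1]*512
      print(c,n,round(m['score'],2),int(r),int(k),at_z(c,r,k,z).round(3))
for r,k in [(232,254),(241,329)]: print(at_z('side',r,k,0).round(3))
for r,k in [(190,262),(198,335)]: print(at_z('side',r,k,.03).round(3))
E
```

```text
side tray 0.79 201 298 [ 0.563 -0.041  0.   ]
side tray_lip 0.64 239 290 [0.548 0.106 0.   ]
side tray_lip 0.56 140 259 [ 0.761 -0.316  0.   ]
side tray_center 0.61 213 295 [0.554 0.029 0.018]
side tray_center 0.6 156 254 [ 0.74  -0.194  0.018]
scene tray 0.86 183 226 [ 0.552 -0.048  0.   ]
scene tray 0.6 203 161 [ 0.709 -0.151  0.   ]
scene tray_lip 0.62 203 272 [0.546 0.103 0.   ]
scene tray_lip 0.6 178 155 [ 0.649 -0.231  0.   ]
scene tray_center 0.63 271 251 [0.761 0.171 0.018]
scene tray_center 0.61 193 251 [0.559 0.041 0.018]
wrist tray 0.98 280 385 [ 0.713 -0.148  0.   ]
wrist tray 0.9 178 263 [ 0.563 -0.044  0.   ]
wrist tray_lip 0.75 12 263 [0.549 0.103 0.   ]
wrist tray_center 0.96 93 263 [0.556 0.031 0.018]
[0.643 0.109 0.   ]
[0.456 0.081 0.   ]
[ 0.663 -0.024  0.03 ]
[ 0.465 -0.053  0.03 ]
```

View pics/w2.png

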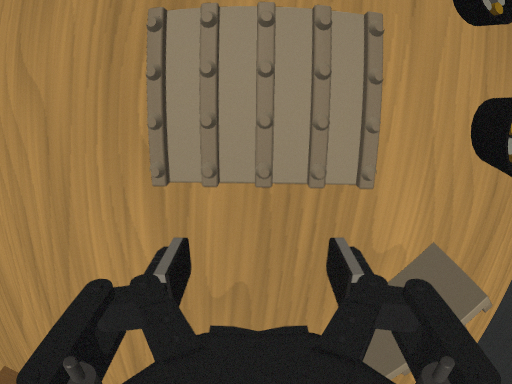

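>>> servo_tool --pt "0.02 -0.33 0 0 0 -0.013 0.15" --pt "0.02 -0.33 0 0 0 -0.013 0.15" --pt "0.02 -0.33 -0.25 0 0 -0.013 0.15" --pt "0.02 -0.33 -0.5 0 0 -0.013 0.15" --pt "0.02 -0.33 -0.65 0 0 -0.013 0.15" --pt "0.02 -0.33 -0.75 0 0 -0.013 0.15" --pt "0.02 -0.33 -0.75 0 0 -0.013 0.15"

```text
time: 7.45
tool_pos: [0.5608, -0.0991, 0.0009]
tcp_rot: [-2.155, -2.28, 0.004]
wrist_force: [-0.8, 0.6, -0.2]
width: 0.853
grip_force: 0.0
```

```bash
python3 - <<'E'
from h import *
save('wrist','w3')
for n,z in [('tray',0),('tray_lip',0),('tray_center',.018)]:
    for m in bot.mark_of(n,'wrist')[:2]:
      r,k=m['at'][0]*384,m['at'][1]*512
      print(n,round(m['score'],2),int(r),int(k),at_z('wrist',r,k,z).round(3))
s=bot.read_state();print(s['tool_pos'],s['tcp_rot'],s['wrist_force'])
E
```

```text
tray 0.83 301 458 [ 0.72 -0.15  0.  ]
tray 0.57 145 270 [ 0.566 -0.045  0.   ]
tray_center 0.62 354 502 [ 0.809 -0.22   0.018]
[ 0.56461075 -0.10002184  0.0050419 ] [2.15595764 2.28124693 0.0026057 ] [ 0.19317425 -0.63803229  0.83480053]
```

>>> servo_tool --pt "0 0.1 -0.04 0 0 0 0.15" --pt "0 0.2 -0.04 0 0 0 0.15" --pt "0 0.26 -0.04 0 0 0 0.15" --pt "0 0.32 -0.04 0 0 0 0.15" --pt "0 0.38 -0.04 0 0 0 0.15" --pt "-0.01 0.44 -0.04 0 0 0 0.15" --pt "-0.01 0.5 -0.04 0 0 0 0.15" --pt "-0.01 0.56 -0.04 0 0 0 0.15" --pt "-0.02 0.62 -0.04 0 0 0 0.15" --pt "-0.02 0.67 -0.04 0 0 0 0.15" --pt "-0.03 0.72 -0.04 0 0 0 0.15" --pt "-0.03 0.72 -0.04 0 0 0 0.15"

```text
time: 8.85
tool_pos: [0.558, 0.0094, -0.0029]
tcp_rot: [-2.157, -2.283, -0.0]
wrist_force: [-0.4, 0.2, -0.0]
width: 0.851
grip_force: 0.0
```

```bash
python3 - <<'E'
from h import *
save('side','s4')
a=cv2.imread('pics/side0.png')
b=cv2.imread('pics/s4.png')[140:300,190:380]
cv2.imwrite('pics/zoom4.png',cv2.resize(b,None,fx=3.5,fy=3.5,interpolation=cv2.INTER_CUBIC))
for n,z in [('tray',0),('tray_lip',0),('tray_center',.018)]:
    for m in bot.mark_of(n,'side')[:2]:
      r,k=m['at'][0]*384,m['at'][1]*512
      print(n,round(m['score'],2),int(r),int(k),at_z('side',r,k,z).round(3))
s=bot.read_state();print(s['tool_pos'],s['tcp_rot'],s['wrist_force'])
E
```

```text
tray 0.95 169 253 [ 0.729 -0.149  0.   ]
tray 0.72 214 296 [0.556 0.011 0.   ]
tray_lip 0.88 139 257 [ 0.771 -0.318  0.   ]
tray_lip 0.69 258 284 [0.548 0.171 0.   ]
tray_center 0.88 231 284 [0.566 0.099 0.018]
tray_center 0.68 156 252 [ 0.746 -0.191  0.018]
[ 0.55812205  0.00829001 -0.00295214] [-2.15777132e+00 -2.28261172e+00  4.07105296e-04] [0.90638954 0.01094095 0.73040706]
```

View pics/zoom4.png

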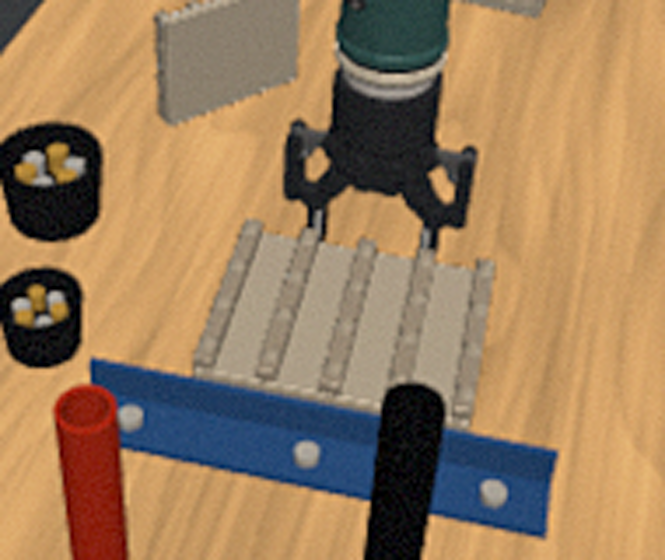

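The side crop shows the tray pushed nearly parallel to the rail, with about 2 cm of gap left and nothing else disturbed. I push on slowly and watch the force.

>>> servo_tool --pt "0 0.03 0 0 0 0 0.15" --pt "0 0.06 0 0 0 0 0.15" --pt "0 0.09 0 0 0 0 0.15" --pt "-0.01 0.11 0 0 0 0 0.15" --pt "-0.01 0.12 0 0 0 0 0.15" --pt "-0.01 0.12 0 0 0 0 0.15"

```text
time: 9.65
tool_pos: [0.5568, 0.0267, -0.0027]
tcp_rot: [-2.157, -2.283, -0.0]
wrist_force: [-0.3, -0.5, -0.1]
width: 0.845
grip_force: 0.0
```

>>> servo_tool --pt "0 0.01 0 0 0 0 0.15" --pt "0 0.02 0 0 0 0 0.15" --pt "0 0.02 0 0 0 0 0.15"

```text
time: 9.95
tool_pos: [0.557, 0.0293, -0.0027]
tcp_rot: [-2.158, -2.283, -0.0]
wrist_force: [0.2, -0.3, -0.0]
width: 0.851
grip_force: 0.2
```

>>> servo_tool --pt "0 0.01 0 0 0 0 0.15" --pt "0 0.02 0 0 0 0 0.15" --pt "0 0.02 0 0 0 0 0.15"

```text
time: 10.25
tool_pos: [0.5568, 0.0311, -0.0026]
tcp_rot: [2.157, 2.282, -0.002]
wrist_force: [-0.1, -6.9, 1.2]
width: 0.849
grip_force: 3.1
```

>>> servo_tool --pt "0 0.01 0 0 0 0 0.15" --pt "0 0.015 0 0 0 0 0.15" --pt "0 0.015 0 0 0 0 0.15"

```text
time: 10.55
tool_pos: [0.5568, 0.0312, -0.0026]
tcp_rot: [2.156, 2.281, -0.006]
wrist_force: [-1.2, -15.3, 1.7]
width: 0.851
grip_force: 7.6
```

Contact came where expected (TCP y of about 0.031, 15 N). Backing off and lifting.

>>> servo_tool --pt "0 -0.05 0 0 0 0 0.15" --pt "0 -0.15 0 0 0 0 0.15" --pt "0 -0.3 0 0 0 0 0.15" --pt "0 -0.4 0.2 0 0 0 0.15" --pt "0 -0.4 0.5 0 0 0 0.15" --pt "0 -0.4 0.9 0 0 0 0.15" --pt "0 -0.4 0.9 0 0 0 0.15"

```text
time: 11.25
tool_pos: [0.5616, -0.0265, 0.1393]
tcp_rot: [2.152, 2.276, 0.012]
wrist_force: [1.1, 0.3, 0.5]
width: 0.85
grip_force: 0.0
```

```bash
python3 - <<'E'
from h import *
b=save('side','s5')[140:310,190:380,::-1]; w=save('wrist','w5')[:,:,::-1]
cv2.imwrite('pics/zoom5.png',np.hstack([cv2.resize(b,(400,358)),cv2.resize(w,(400,358))]))
s=bot.read_state();print(s['tool_pos'],s['wrist_force'],s['time'])
E
```

```text
[ 0.5594048  -0.02601385  0.13564167] [-0.37047432 -0.33079926 -0.1887747 ] 11.35
```

View pics/zoom5.png

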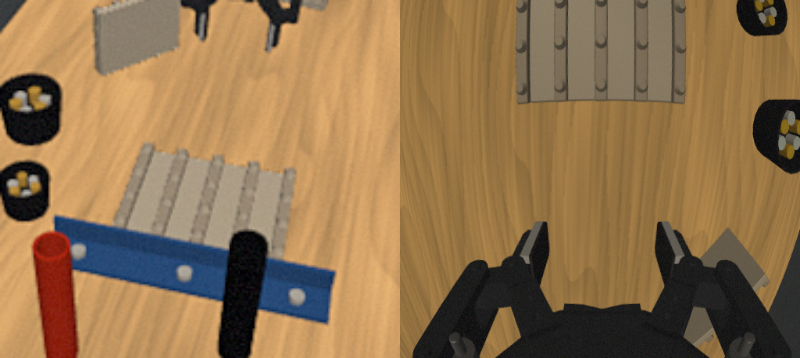

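The tray lies flush against the rail, centred and parallel. The tubes and tub are undisturbed and the gripper is clear.

```bash
python3 -c "
from workcell import bot
print(bot.finish_job())"
```

```text
the job is handed in; nothing more can be done
None
```

I tipped the tray onto its back and pushed it flush against the stop rail, then handed the job in at about 11 s; the last pictures showed the tubes and tub undisturbed, but the hand-in returned no verdict.

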